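Sweep the pipe nuts into the parts pan

ROBOT

A 7-joint arm with a two-finger parallel gripper is mounted at the origin on the work surface. World frame = base frame: x ahead of the robot, y to its left, z up, the work surface at z = 0. Lengths are in m, angles in rad, forces in N, time in s.
With the tool pointing down it reaches from about 0.4 to 0.85 m from the base axis. Payload 10.4 kg.
Tool frame: the origin (TCP) lies at the very end of the fingers, on their centre line; the grasp point (between the pads) lies 19 mm behind it; z points along the fingers, y is the line along which they close (so a half turn about z gives the same grasp; the last joint's range is limited). The gripper opens to 87 mm and grips with 3 to 60 N. Pads are 19 mm wide; open, the fingers measure 117 mm over their backs; the gripper's body (75 mm by 190 mm) begins 51 mm behind the grasp point.
Start: joints at [1.256, 0.332, -0.065, 1.46, 0.022, 1.35, -0.088], TCP at [0.18, -0.599, 0.2] pointing down, gripper open.
Joint ranges: [-2.6, 2.6], [-0.5, 2.12], [-1.47, 1.34], [0.16, 2.42], [-1.27, 4.41], [0.06, 2.06], [-2.6, 2.6]. Speed limits (rad/s): [2.22, 2.22, 2.79, 2.79, 3.14, 3.14, 3.14].

INTERFACE

Orientations are given as a unit quaternion [x, y, z, w].
In Python, from bench import * gives the robot as it stands.
- The arm moves only by the tool carry_out, never from a script. Its argument "deltas" is a list of rows, each an object with "hand": the finger opening in mm, from 0 to 87; "dp": the shift along the tool's x, y, z each as a share of 250 mm, from -1 to 1, a list of three; "spin": the turn about the tool's z as a share of pi rad, from -1 to 1. In form: [{"hand": hand, "dp": [dx, dy, dz], "spin": spin}, ...]. A call has 1 to 20 rows; each row is the pose to reach, as a shift and turn from the pose commanded when the call began, along the tool's axes at that moment, turning the shorter way round; what a row does not reach only later rows make up. A row lasts 1/10 s, in which the tool goes at most 50 mm and 8.59 degrees, less where a joint would pass 70% of its speed; a pose out of reach is approached as far as the arm can. A call with a number of a shift or a turn outside -1 to 1 is refused whole. A call with a gripper value outside its range is refused whole. The fingers move at their own pace and stop on an object; "force" is the grip in N (left out, the last holds). Time passes only in rows, so rows that repeat a pose let the fingers close. It gives the time, the measured TCP pose, the force, the opening and the grip force at its end, in the units of the state.
- read_state(): the state, without advancing time (a new reading comes with each control period).
- camera(name): name is "scene" or "top"; returns the picture (420x560x3 uint8, red, green, blue); there is no depth.
- get_calibration(name): a dict with "fx", "fy", "cx", "cy" (pixels), "k1" (the pictures are not rectified: a ray, as slopes to the right and down, at radius r is drawn at 1 + k1 r^2 times it, then the intrinsics apply), "R" (3x3) and "t" (3): a world point X has camera coordinates R X + t. Camera axes: x right, y down, z forward; pixel columns grow to the right and rows downward; lengths in m; the calibration is good to about 2 mm. A picture is of the moment at which its call begins. get_calibration takes no time and is no camera call.
- close_job(): hands the job in; it is judged then, once.
The state is a dict: "time": time; "joint_positions": joint angles; "joint_vel": joint speeds; "joint_torque": joint torques, N m; "ee_pos": TCP position; "eef_rot": TCP orientation; "ft_force": force on the tool from outside, world axes, zero at the start; "torque": the same for the moment, N m; "width": finger opening in m; "grip_force": force on a finger pad.
Only numpy, scipy, OpenCV 4.12 (cv2) and the standard library are available. Lean on these libraries where they do the work, as an engineer would, in place of code of your own. Each camera call takes 0.05 s, during which the arm holds its last target. There are 200 camera calls.

TASK

Clear the bench in front of the viscosity bath: with your fingertips, push the three loose brass nuts along the bench and up the lip of the steel parts pan, until all three lie wholly inside it, past the lip. Only push them: do not pick up or lift a nut, and leave the bath cover, the jar and the rubber stopper where they stand.

Things in the scene. Friction and masses are not known exactly. Their poses are not given: they have to be found in the camera images.
- pan: steel pan fixed to the bench, one side open. Origin: on the bench under mid-floor; z up, x from the mouth inwards, y across. Floor 2 mm above the bench, x -55 (mouth) to +55 mm (back), y -75 to +75. Back and side walls 4 mm thick, 30 mm high above the bench. Before the mouth a smooth full-width ramp (lip) rises from the bench at x -75 to 2 mm at x -55, so parts slide in
- nut0: loose brass hexagon pipe nut lying flat, 24 mm across flats (27.7 mm across corners), 13 mm high, about 38 g; the three are alike. Origin: centre of its underside; z up
- nut1: loose brass hexagon pipe nut lying flat, 24 mm across flats (27.7 mm across corners), 13 mm high, about 38 g; the three are alike. Origin: centre of its underside; z up
- nut2: loose brass hexagon pipe nut lying flat, 24 mm across flats (27.7 mm across corners), 13 mm high, about 38 g; the three are alike. Origin: centre of its underside; z up
- cover: bystander: loose round black bath cover, 90 mm diameter, 10 mm thick, with a small red knob on top (34 mm high in all), 0.35 kg. Origin: centre of its underside
- jar: bystander: small amber glass jar with white cap, 48 mm diameter, 55 mm high, 0.12 kg. Origin: centre of its underside
- stopper: bystander: brown rubber stopper standing on its wide end, 40 mm diameter at the foot, 32 mm at the top, 34 mm high, 0.06 kg. Origin: centre of its underside

How it is judged:
By the outcome, as a careful person would: the job done as asked, in the order asked, and still so for the second after the job is handed in, with the robot touching nothing.
It also fails if it takes over 72 s, if anything falls off the work surface, if the arm or the gripper's body presses on something with over 40 N, if the wrist force passes 120 N, or if a joint passes its speed limit or range.

## Working session

There is one attempt and no reset: what is moved stays moved. The work goes in short steps, Python scripts to look and compute and a tool call to move; the robot and the scene stay as the last step left them, time stands still between calls to the robot, and variables do not carry over. Pictures are saved under pics/ and viewed, at most 10 in all, crops included, and the job is handed in when it is done.

Besides the shell and the picture viewer there is one more tool, called after "Request:" by a JSON object that holds its "name" and its "arguments". carry_out: Moves the arm, as the interface text tells. Its arguments: {"type":"object","properties":{"deltas":{"type":"array","items":{"type":"object","properties":{"hand":{"type":"number"},"dp":{"type":"array","items":{"type":"number","minimum":-1,"maximum":1}},"spin":{"type":"number","minimum":-1,"maximum":1}}}},"force":{"type":"number"}},"required":["deltas"]}

```bash
mkdir -p pics; ls; python3 - <<'E'
from bench import *
import cv2
for n in("top","scene"):
    cv2.imwrite(f"pics/{n}0.png",camera(n)[:,:,::-1]); c=get_calibration(n); print(n,c)
s=read_state();print(s)
E
```

```text
pics
top {'fx': 471.7084430282644, 'fy': 471.7084430282644, 'cx': 275.458424772579, 'cy': 214.05679725261916, 'k1': -0.0900665619773211, 'R': array([[ 0.00843315, -0.99995511, -0.00431991],
       [-0.98912921, -0.00770745, -0.14684689],
       [ 0.146807  ,  0.00551133, -0.9891498 ]]), 't': array([-0.06009822,  0.53940313,  0.93148816])}
scene {'fx': 439.07344333831657, 'fy': 439.07344333831657, 'cx': 283.5194174250132, 'cy': 209.38165414469287, 'k1': -0.06651876979717553, 'R': array([[ 0.42613652,  0.9046248 ,  0.00785135],
       [ 0.55248015, -0.25336175, -0.79408659],
       [-0.71636119,  0.34272701, -0.60775394]]), 't': array([-0.20863036, -0.29203714,  1.27512261])}
{'time': 0.1, 'joint_positions': array([ 1.25641329,  0.33280194, -0.06470845,  1.46084127,  0.02162136,
        1.34987996, -0.08850986]), 'joint_vel': array([-0.00207081, -0.00102787, -0.000264  , -0.00311072, -0.00038883,
       -0.00015246, -0.00102291]), 'joint_torque': array([ 6.53764218e-04, -6.24545074e+01,  2.42129713e-02, -3.90718746e+01,
       -6.14912342e-02,  3.66231753e-02,  4.31723743e-05]), 'ee_pos': array([ 0.17967776, -0.59823908,  0.19884541]), 'eef_rot': array([ 9.89374930e-01,  1.45385239e-01, -1.25466854e-04, -6.04261599e-04]), 'ft_force': array([-0.53916766,  0.03780145, -0.09567611]), 'torque': array([ 0.001805  , -0.01390945, -0.02430096]), 'grip_force': 0.0, 'width': 0.0869262690055335}
```

View pics/top0.png

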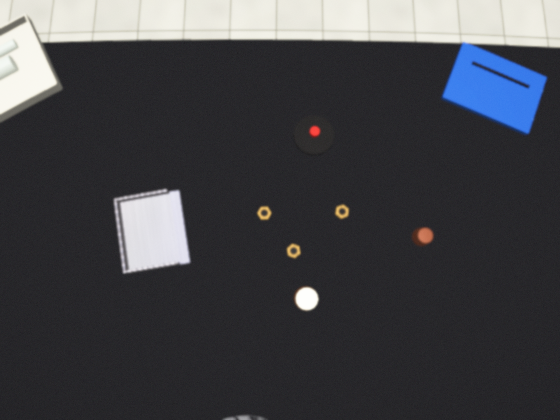

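View pics/scene0.png

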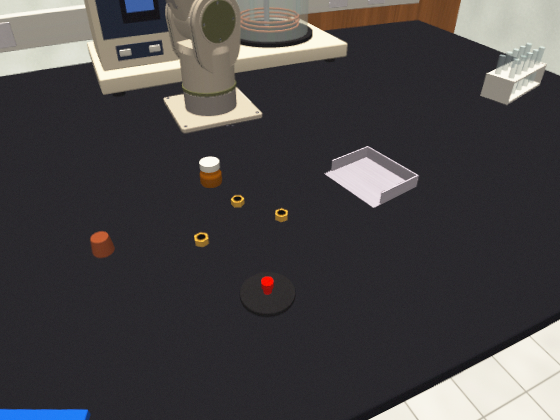

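The top view shows the nuts at about (264,213), (342,211) and (293,251). The pan is on the left at about (152,231), with its mouth facing right. The cover is at (314,133), the jar at (307,299) and the stopper at (425,236).

```bash
cat > h.py <<'E'
from bench import *
import cv2, numpy as np
def ray(name,uv,z):
    c=get_calibration(name);K=np.array([[c['fx'],0,c['cx']],[0,c['fy'],c['cy']],[0,0,1.]])
    p=cv2.undistortPoints(np.array(uv,float).reshape(-1,1,2),K,np.array([c['k1'],0,0,0,0]))[:,0]
    R,t=np.array(c['R']),np.array(c['t']); o=-R.T@t
    d=np.c_[p,np.ones(len(p))]@R
    return (o+d*((z-o[2])/d[:,2])[:,None])[:,:2]
def blobs(m,amin=40):
    n,l,s,c=cv2.connectedComponentsWithStats(m.astype(np.uint8)*255)
    return [(s[i,4],c[i],(l==i)) for i in range(1,n) if s[i,4]>=amin]
def nuts(name="top",im=None):
    im=camera(name) if im is None else im
    h=cv2.cvtColor(im,cv2.COLOR_RGB2HSV)
    m=(h[...,0]>12)&(h[...,0]<28)&(h[...,1]>90)&(h[...,2]>90)
    out=[]
    for a,c,l in blobs(m,25):
        k,_=cv2.findContours(l.astype(np.uint8),0,2); 
        (c,r)=cv2.minEnclosingCircle(k[0]); out.append((a,np.round(c,1),round(r,1),np.round(ray(name,[c],0.010 if name=="top" else .009)[0],4)))
    return out
E
python3 - <<'E'
from h import *
for n in("top","scene"):
    im=cv2.imread(f"pics/{n}0.png")[:,:,::-1].copy()
    for x in nuts(n,im): print(n,x)
im=cv2.imread("pics/top0.png")[:,:,::-1].copy()
m=im.min(2)>110; 
for a,c,l in blobs(m,200):
    if 100<c[0]<200 and 150<c[1]<300:
        k,_=cv2.findContours(l.astype(np.uint8),0,2);r=cv2.minAreaRect(k[0]);b=cv2.boxPoints(r);ap=cv2.approxPolyDP(k[0],4,True)[:,0]
        print(a,c,b,ap.tolist());print(ray("top",ap,0).round(4).tolist())
print("cover,jar,stopper",ray("top",[[314,134]],.01),ray("top",[[307,299]],.055),ray("top",[[425.5,235.5]],.034))
big=cv2.resize(im[170:290,100:210],None,fx=5,fy=5,interpolation=cv2.INTER_CUBIC);cv2.imwrite("pics/pan.png",big[...,::-1])
E
```

```text
top (np.int32(153), array([341.8, 210.8]), 7.5, array([ 0.5524, -0.1966]))
top (np.int32(150), array([263.8, 212.7]), 7.4, array([ 0.5471, -0.0308]))
top (np.int32(149), array([293. , 250.5]), 7.6, array([ 0.4672, -0.093 ]))
scene (np.int32(2264), array([384.,  11.]), 76.8, array([-0.7754,  1.169 ]))
scene (np.int32(288), array([210. , 176.2]), 11.3, array([ 0.3539, -0.1172]))
scene (np.int32(125), array([237.2, 200.8]), 7.0, array([ 0.4663, -0.0945]))
scene (np.int32(134), array([281. , 214.5]), 7.5, array([ 0.5453, -0.0318]))
scene (np.int32(159), array([201., 239.]), 8.1, array([ 0.5501, -0.1969]))
5010 [151.5506986  230.14590818] [[111.503105 196.52084 ]
 [178.73515  186.50754 ]
 [190.14969  263.14792 ]
 [122.91765  273.16122 ]] [[178, 190], [114, 199], [124, 273], [189, 262]]
[[0.5969, 0.1565], [0.5762, 0.297], [0.4163, 0.2661], [0.4415, 0.1271]]
cover,jar,stopper [[ 0.72166929 -0.1382269 ]] [[ 0.36813331 -0.11966295]] [[ 0.49818686 -0.36722058]]
```

View pics/pan.png

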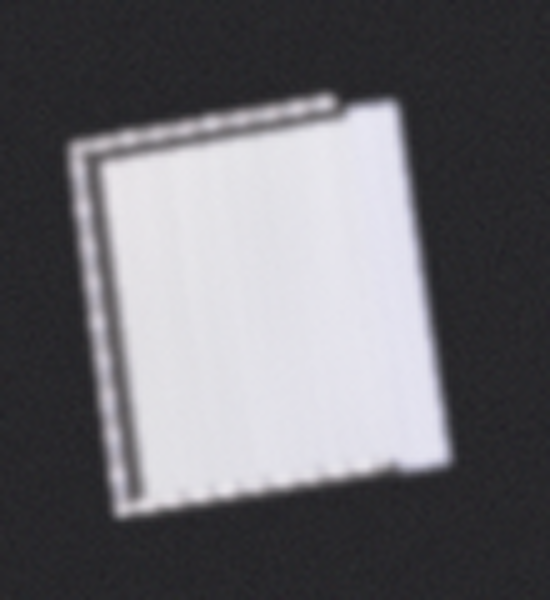

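Request:
{"name": "carry_out", "arguments": {"deltas": [{"hand":16,"dp":[1,-0.78,-0.1],"spin":-0.418},{"hand":16,"dp":[1,-0.78,-0.1],"spin":-0.418},{"hand":16,"dp":[1,-0.78,-0.1],"spin":-0.418},{"hand":16,"dp":[1,-0.78,-0.1],"spin":-0.418},{"hand":16,"dp":[1,-0.78,-0.1],"spin":-0.418},{"hand":16,"dp":[1,-0.78,-0.1],"spin":-0.418},{"hand":16,"dp":[1,-0.78,-0.1],"spin":-0.418},{"hand":16,"dp":[1,-0.78,-0.1],"spin":-0.418},{"hand":16,"dp":[1,-0.78,-0.1],"spin":-0.418},{"hand":16,"dp":[1,-0.78,-0.1],"spin":-0.418},{"hand":16,"dp":[1,-0.78,-0.1],"spin":-0.418},{"hand":16,"dp":[1,-0.78,-0.1],"spin":-0.418}]}}

```text
time: 1.3
ee_pos: [0.363, -0.34, 0.2244]
eef_rot: [0.696, 0.718, -0.0, -0.0]
ft_force: [-0.5, -0.3, 0.4]
width: 0.0167
grip_force: 0.0
```

```bash
cat >> h.py <<'E'
def go(x,y,z):
    s=read_state(); p=np.array(s['ee_pos']);a,b,c,d=s['eef_rot']
    from scipy.spatial.transform import Rotation as Ro
    M=Ro.from_quat(s['eef_rot']).as_matrix(); hd=np.degrees(np.arctan2(M[1,0],M[0,0]))
    print("t",s['time'],"p",p.round(4),"head",hd.round(2),"w",s['width'],"f",s['ft_force'].round(1),"tilt",M[:,2].round(4),"j",s['joint_positions'].round(2))
    print("dp",(M.T@(np.array([x,y,z])-p)/.25).round(3))
E
python3 -c "
from h import *
go(.5477,-.081,.05)"
```

```text
t 1.3 p [ 0.363  -0.34    0.2244] head 91.78 w 0.01667979699031937 f [-0.5 -0.3  0.4] tilt [-1.e-04  1.e-04 -1.e+00] j [ 1.03  0.06 -0.38  1.73  0.02  1.35  0.68]
dp [1.012 0.771 0.698]
```

Request:
{"name": "carry_out", "arguments": {"deltas": [{"hand":16,"dp":[1,0.771,0.2],"spin":0},{"hand":16,"dp":[1,0.771,0.2],"spin":0},{"hand":16,"dp":[1,0.771,0.2],"spin":0},{"hand":16,"dp":[1,0.771,0.2],"spin":0},{"hand":16,"dp":[1,0.771,0.2],"spin":0},{"hand":16,"dp":[1,0.771,0.2],"spin":0},{"hand":16,"dp":[1,0.771,0.2],"spin":0},{"hand":16,"dp":[1,0.771,0.2],"spin":0},{"hand":16,"dp":[1,0.771,0.4],"spin":0},{"hand":16,"dp":[1,0.771,0.6],"spin":0},{"hand":16,"dp":[1,0.771,0.75],"spin":0},{"hand":16,"dp":[1,0.771,0.83],"spin":0},{"hand":16,"dp":[1,0.771,0.874],"spin":0},{"hand":16,"dp":[1,0.771,0.874],"spin":0},{"hand":16,"dp":[1,0.771,0.874],"spin":0}]}}

```text
time: 2.8
ee_pos: [0.548, -0.0841, 0.0072]
eef_rot: [0.695, 0.719, 0.0, 0.001]
ft_force: [0.1, 0.4, 0.7]
width: 0.0157
grip_force: 0.0
```

```bash
python3 -c "
from h import *
go(.546-.0349*.2505,-.031+.2505,.006)"
```

```text
t 2.8 p [ 0.548  -0.0841  0.0072] head 91.89 w 0.015669102620465974 f [0.1 0.4 0.7] tilt [ 1.5e-03 -5.0e-04 -1.0e+00] j [ 0.56  0.44 -0.59  1.82  0.29  0.97 -0.11]
dp [ 1.215 -0.003  0.004]
```

Request:
{"name": "carry_out", "arguments": {"deltas": [{"hand":16,"dp":[0.04,0,0.004],"spin":0},{"hand":16,"dp":[0.08,0,0.004],"spin":0},{"hand":16,"dp":[0.12,0,0.004],"spin":0},{"hand":16,"dp":[0.16,0,0.004],"spin":0},{"hand":16,"dp":[0.2,0,0.004],"spin":0},{"hand":16,"dp":[0.24,0,0.004],"spin":0},{"hand":16,"dp":[0.28,0,0.004],"spin":0},{"hand":16,"dp":[0.32,0,0.004],"spin":0},{"hand":16,"dp":[0.36,0,0.004],"spin":0},{"hand":16,"dp":[0.4,0,0.004],"spin":0},{"hand":16,"dp":[0.44,0,0.004],"spin":0},{"hand":16,"dp":[0.48,0,0.004],"spin":0},{"hand":16,"dp":[0.52,0,0.004],"spin":0},{"hand":16,"dp":[0.56,0,0.004],"spin":0},{"hand":16,"dp":[0.6,0,0.004],"spin":0},{"hand":16,"dp":[0.64,0,0.004],"spin":0}]}}

```text
time: 4.4
ee_pos: [0.5417, 0.0773, 0.005]
eef_rot: [0.695, 0.719, -0.0, 0.0]
ft_force: [-0.6, 0.5, 0.8]
width: 0.0159
grip_force: 0.0
```

```bash
python3 -c "
from h import *
im=camera('scene');cv2.imwrite('pics/s1.png',im[...,::-1])
for x in nuts('scene',im)+nuts(): print(x)
go(.546-.0349*.2505,-.031+.2505,.006)"
```

```text
(np.int32(1261), array([420.5,  10.5]), 40.9, array([-0.7196,  1.3629]))
(np.int32(62), array([322., 153.]), 15.6, array([0.368 , 0.1602]))
(np.int32(38), array([348., 155.]), 5.8, array([0.4021, 0.2127]))
(np.int32(294), array([210. , 176.5]), 11.4, array([ 0.3551, -0.1176]))
(np.int32(125), array([237.2, 200.8]), 7.0, array([ 0.4663, -0.0945]))
(np.int32(133), array([281. , 214.5]), 7.5, array([ 0.5453, -0.0318]))
(np.int32(160), array([201., 239.]), 8.1, array([ 0.5501, -0.1969]))
(np.int32(154), array([341.7, 211. ]), 7.5, array([ 0.552 , -0.1963]))
(np.int32(151), array([263.8, 212.7]), 7.4, array([ 0.5471, -0.0308]))
(np.int32(149), array([293. , 250.5]), 7.6, array([ 0.4672, -0.093 ]))
t 4.5 p [0.5416 0.0784 0.0051] head 92.08 w 0.01621435469300782 f [-0.3  0.9  0.1] tilt [ 2.e-04  7.e-04 -1.e+00] j [ 0.32  0.44 -0.65  1.84  0.32  0.97 -0.43]
dp [ 0.564  0.003 -0.003]
```

View pics/s1.png

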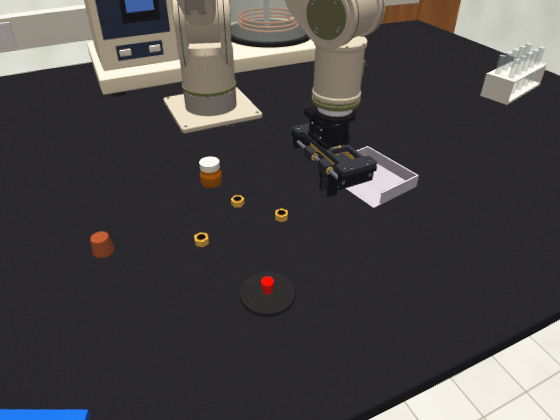

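The scene view shows the fingertips near (328,193) at the pan mouth, but the nut is still at (281,215). I'll check where the fingers really are against the reported TCP.

```bash
python3 -c "
from h import *
print(ray('scene',[[328,193],[335,191]],.005))
def proj(name,X):
    c=get_calibration(name);q=np.array(c['R'])@X+c['t'];p=q[:2]/q[2];p=p*(1+c['k1']*(p@p));return p[0]*c['fx']+c['cx'],p[1]*c['fy']+c['cy']
for z in(.005,.03,.07): print(proj('scene',np.array([.5416,.0784,z])),proj('top',np.array([.5416,.0784,z])))
im=camera('top');a=cv2.resize(im[150:300,100:380],None,fx=2.8,fy=2.8)
s=camera('scene');b=cv2.resize(s[110:230,230:430],None,fx=3.5,fy=2.5)
cv2.imwrite('pics/t2.png',a[...,::-1]);cv2.imwrite('pics/s2.png',cv2.resize(s[110:260,230:430],None,fx=4,fy=4)[...,::-1])
"
```

```text
[[0.51511206 0.09270374]
 [0.51490132 0.11011617]]
(np.float64(328.3728802131087), np.float64(201.36340692334903)) (np.float64(212.78089494500367), np.float64(215.15746614647608))
(np.float64(329.2245459699593), np.float64(191.50573680072034)) (np.float64(211.15574360028387), np.float64(213.424155096048))
(np.float64(330.6414032620949), np.float64(175.02877811724636)) (np.float64(208.37941081412566), np.float64(210.46232020411986))
```

View pics/t2.png

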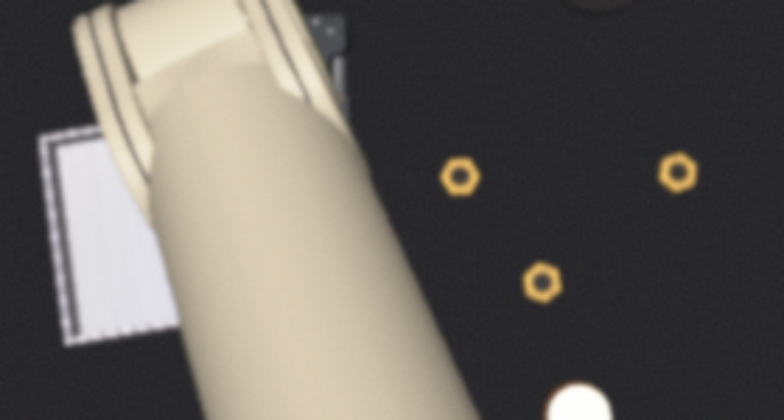

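View pics/s2.png

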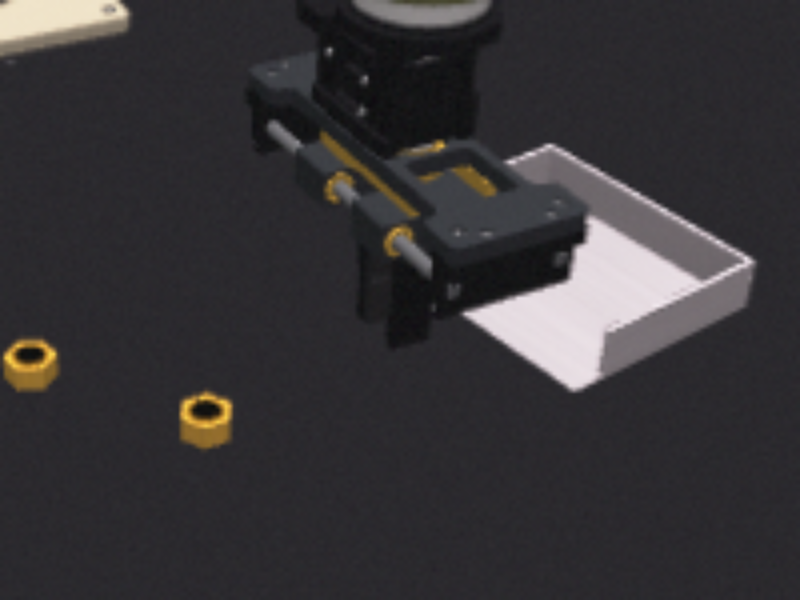

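The fingertips line up with a height of about 28 mm, not the reported 5 mm, so they passed over the nut. Nothing was disturbed. I'll go back behind the nut and feel for the bench.

Request:
{"name": "carry_out", "arguments": {"deltas": [{"hand":16,"dp":[0,0,-0.12],"spin":0},{"hand":16,"dp":[-0.2,0,-0.12],"spin":0},{"hand":16,"dp":[-0.4,0,-0.12],"spin":0},{"hand":16,"dp":[-0.6,0,-0.12],"spin":0},{"hand":16,"dp":[-0.64,0,-0.12],"spin":0},{"hand":16,"dp":[-0.64,0,0],"spin":0},{"hand":16,"dp":[-0.64,0,0.02],"spin":0},{"hand":16,"dp":[-0.64,0,0.04],"spin":0},{"hand":16,"dp":[-0.64,0,0.04],"spin":0},{"hand":16,"dp":[-0.64,0,0.04],"spin":0}]}}

```text
time: 5.6
ee_pos: [0.5478, -0.083, -0.0042]
eef_rot: [0.695, 0.719, 0.0, 0.0]
ft_force: [-0.6, -0.6, 0.6]
width: 0.0161
grip_force: 0.0
```

```bash
python3 -c "
from h import *
go(.548,-.084,.0)
im=camera('scene');cv2.imwrite('pics/s3.png',cv2.resize(im[120:270,180:380],None,fx=4,fy=4)[...,::-1])
for x in nuts('scene',im): print(x[1],x[3])
"
```

```text
t 5.6 p [ 0.5478 -0.083  -0.0042] head 92.01 w 0.016051863565079257 f [-0.6 -0.6  0.6] tilt [ 9.e-04 -1.e-04 -1.e+00] j [ 0.55  0.45 -0.58  1.83  0.3   0.95 -0.12]
dp [-0.004  0.001 -0.017]
[384.  11.] [-0.7754  1.169 ]
[210.  176.2] [ 0.354  -0.1172]
[272.  180.5] [0.4273 0.0013]
[237.7 181.3] [ 0.399  -0.0683]
[237. 201.] [ 0.4667 -0.0951]
[281.  214.5] [ 0.5453 -0.0318]
[201. 239.] [ 0.5501 -0.1969]
```

View pics/s3.png

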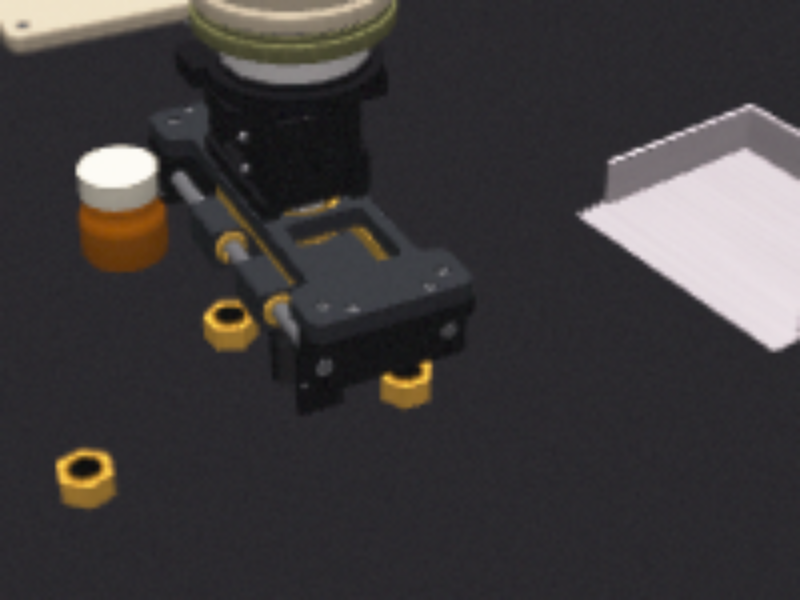

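Request:
{"name": "carry_out", "arguments": {"deltas": [{"hand":16,"dp":[0,0,0.02],"spin":0},{"hand":16,"dp":[0,0,0.03],"spin":0},{"hand":16,"dp":[0,0,0.03],"spin":0}]}}

```text
time: 5.95
ee_pos: [0.5469, -0.0834, -0.0128]
eef_rot: [0.695, 0.719, -0.0, -0.0]
ft_force: [0.8, 0.3, 0.0]
width: 0.016
grip_force: 0.0
```

Request:
{"name": "carry_out", "arguments": {"deltas": [{"hand":16,"dp":[0,0,0.01],"spin":0},{"hand":16,"dp":[0,0,0.016],"spin":0},{"hand":16,"dp":[0,0,0.016],"spin":0}]}}

```text
time: 6.25
ee_pos: [0.5471, -0.0835, -0.0167]
eef_rot: [0.695, 0.719, -0.0, -0.0]
ft_force: [-0.2, 0.4, 0.1]
width: 0.016
grip_force: 0.0
```

Request:
{"name": "carry_out", "arguments": {"deltas": [{"hand":16,"dp":[0,0,0.004],"spin":0},{"hand":16,"dp":[0,0,0.008],"spin":0},{"hand":16,"dp":[0,0,0.008],"spin":0}]}}

```text
time: 6.55
ee_pos: [0.5472, -0.0835, -0.0186]
eef_rot: [0.695, 0.719, -0.0, -0.0]
ft_force: [0.4, 0.3, 0.3]
width: 0.0155
grip_force: 0.0
```

```bash
python3 -c "
from h import *
go(.548,-.084,.0)
im=camera('scene');cv2.imwrite('pics/s4.png',cv2.resize(im[180:240,220:320],None,fx=8,fy=8,interpolation=2)[...,::-1])
"
```

```text
t 6.55 p [ 0.5472 -0.0835 -0.0186] head 91.96 w 0.015545183260010264 f [0.4 0.3 0.3] tilt [-1.e-04 -0.e+00 -1.e+00] j [ 0.55  0.47 -0.57  1.84  0.31  0.92 -0.13]
dp [-0.002  0.003 -0.074]
```

View pics/s4.png

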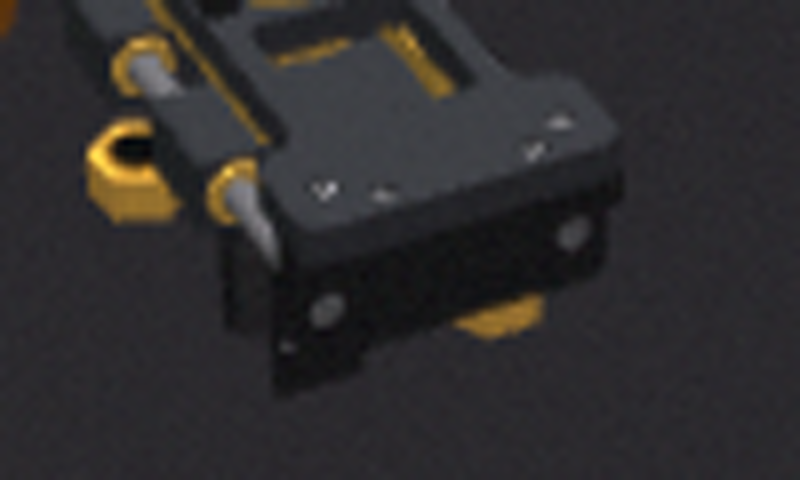

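```bash
python3 -c "
from h import *
for z in (0,.004,.008,.012,.016): print(z,ray('scene',[[254.4,229.4],[265,226.2]],z).round(4).tolist())
for z in (.02,.03,.04,.05,.06,.07): print(z,ray('scene',[[295,214.4]],z).round(4).tolist())
"
```

```text
0 [[0.5557, -0.0931], [0.5553, -0.0707]]
0.004 [[0.5601, -0.0948], [0.5598, -0.0726]]
0.008 [[0.5646, -0.0965], [0.5642, -0.0744]]
0.012 [[0.5691, -0.0982], [0.5687, -0.0763]]
0.016 [[0.5735, -0.0998], [0.5732, -0.0781]]
0.02 [[0.569, -0.013]]
0.03 [[0.5803, -0.0189]]
0.04 [[0.5917, -0.0248]]
0.05 [[0.603, -0.0307]]
0.06 [[0.6143, -0.0366]]
0.07 [[0.6257, -0.0425]]
```

The finger is about 4 mm above the bench now, so the reported z reads about 22 mm low. The fingertip stands behind the nut and the body clears everything. Pushing now.

Request:
{"name": "carry_out", "arguments": {"deltas": [{"hand":16,"dp":[0.03,0,-0.004],"spin":0},{"hand":16,"dp":[0.06,0,-0.004],"spin":0},{"hand":16,"dp":[0.09,0,-0.004],"spin":0},{"hand":16,"dp":[0.12,0,-0.004],"spin":0},{"hand":16,"dp":[0.15,0,-0.004],"spin":0},{"hand":16,"dp":[0.18,0,-0.004],"spin":0},{"hand":16,"dp":[0.21,0,-0.004],"spin":0},{"hand":16,"dp":[0.24,0,-0.004],"spin":0},{"hand":16,"dp":[0.27,0,-0.004],"spin":0},{"hand":16,"dp":[0.3,0,-0.004],"spin":0},{"hand":16,"dp":[0.33,0,-0.004],"spin":0},{"hand":16,"dp":[0.36,0,-0.004],"spin":0},{"hand":16,"dp":[0.39,0,-0.004],"spin":0},{"hand":16,"dp":[0.42,0,-0.004],"spin":0},{"hand":16,"dp":[0.45,0,-0.004],"spin":0},{"hand":16,"dp":[0.48,0,-0.004],"spin":0},{"hand":16,"dp":[0.51,0,-0.004],"spin":0},{"hand":16,"dp":[0.54,0,-0.004],"spin":0},{"hand":16,"dp":[0.57,0,-0.004],"spin":0},{"hand":16,"dp":[0.6,0,-0.004],"spin":0}]}}

```text
time: 8.6
ee_pos: [0.5421, 0.067, -0.0174]
eef_rot: [0.695, 0.719, 0.0, 0.0]
ft_force: [0.2, 0.0, 0.3]
width: 0.0159
grip_force: 0.1
```

```bash
python3 -c "
from h import *
go(.546-.0349*.2505,-.031+.2505,-.0176)
im=camera('scene')
for x in nuts('scene',im): print(x[0],x[1],x[3])
"
```

```text
t 8.6 p [ 0.5421  0.067  -0.0174] head 91.96 w 0.015941282251926394 f [0.2 0.  0.3] tilt [ 1.e-04 -1.e-04 -1.e+00] j [ 0.31  0.47 -0.62  1.85  0.33  0.92 -0.42]
dp [0.61  0.001 0.001]
1306 [418.3   7.7] [-0.7759  1.3949]
53 [316.5 164.5] [0.4091 0.1225]
36 [342.5 167. ] [0.4435 0.172 ]
293 [210.  176.2] [ 0.3539 -0.1172]
27 [324.  181.5] [0.4782 0.1034]
125 [237.2 200.8] [ 0.4663 -0.0945]
159 [201. 239.] [ 0.5501 -0.1969]
```

Request:
{"name": "carry_out", "arguments": {"deltas": [{"hand":16,"dp":[0.03,0,0],"spin":0},{"hand":16,"dp":[0.06,0,0],"spin":0},{"hand":16,"dp":[0.09,0,0],"spin":0},{"hand":16,"dp":[0.12,0,0],"spin":0},{"hand":16,"dp":[0.15,0,0],"spin":0},{"hand":16,"dp":[0.18,0,0],"spin":0},{"hand":16,"dp":[0.21,0,0],"spin":0},{"hand":16,"dp":[0.24,0,0],"spin":0},{"hand":16,"dp":[0.27,0,0],"spin":0},{"hand":16,"dp":[0.3,0,0],"spin":0},{"hand":16,"dp":[0.34,0,0],"spin":0},{"hand":16,"dp":[0.38,0,0],"spin":0},{"hand":16,"dp":[0.42,0,0],"spin":0},{"hand":16,"dp":[0.46,0,0],"spin":0},{"hand":16,"dp":[0.5,0,0],"spin":0},{"hand":16,"dp":[0.54,0,0],"spin":0},{"hand":16,"dp":[0.57,0,0],"spin":0},{"hand":16,"dp":[0.59,0,0],"spin":0},{"hand":16,"dp":[0.605,0,0],"spin":0},{"hand":16,"dp":[0.605,0,0],"spin":0}]}}

```text
time: 10.65
ee_pos: [0.5369, 0.218, -0.0175]
eef_rot: [0.695, 0.719, 0.0, -0.0]
ft_force: [0.2, 0.4, -0.2]
width: 0.0163
grip_force: 0.0
```

```bash
python3 -c "
from h import *
go(.551,-.251,.06)
for x in nuts('scene'): print(x[0],x[1],x[3])
"
```

```text
t 10.65 p [ 0.5369  0.218  -0.0175] head 91.98 w 0.016279979107788483 f [ 0.2  0.4 -0.2] tilt [ 1.e-04  1.e-04 -1.e+00] j [ 0.05  0.54 -0.64  1.77  0.38  0.96 -0.7 ]
dp [-1.877 -0.009 -0.31 ]
406 [450.5  14.7] [-0.5956  1.4567]
731 [337.  19.] [-0.7216  0.8544]
70 [380.5 147. ] [0.4018 0.308 ]
39 [404.5 149. ] [0.4346 0.3571]
291 [210.  176.2] [ 0.354  -0.1172]
30 [392.  180.5] [0.5372 0.2431]
124 [237.2 200.8] [ 0.4663 -0.0945]
160 [201. 239.] [ 0.5501 -0.1969]
```

Request:
{"name": "carry_out", "arguments": {"deltas": [{"hand":16,"dp":[-0.06,0,0],"spin":0},{"hand":16,"dp":[-0.12,0,-0.1],"spin":0},{"hand":16,"dp":[-0.2,0,-0.3],"spin":0},{"hand":16,"dp":[-0.4,0,-0.36],"spin":0},{"hand":16,"dp":[-0.6,0,-0.36],"spin":0},{"hand":16,"dp":[-0.8,0,-0.36],"spin":0},{"hand":16,"dp":[-1,0,-0.36],"spin":0},{"hand":16,"dp":[-1,0,-0.36],"spin":0},{"hand":16,"dp":[-1,0,-0.36],"spin":0}]}}

```text
time: 11.6
ee_pos: [0.545, -0.0357, 0.0724]
eef_rot: [0.697, 0.717, -0.0, 0.0]
ft_force: [0.8, 0.5, -0.3]
width: 0.0161
grip_force: 0.0
```

```bash
cat >> h.py <<'E'
def pan(w):
    ex=np.array([-.178,.984]);ey=np.array([-.984,-.178]);r=np.array(w)-[.5047,.212];return np.round([r@ex,r@ey],4)
E
python3 -c "
from h import *
go(.551+.105*.05,-.197-.05,-.0176)
for n in ('scene','top'):
  for x in nuts(n): print(n,x[0],x[1],x[3],pan(x[3]))
"
```

```text
t 11.6 p [ 0.545  -0.0357  0.0724] head 91.66 w 0.016135280897669878 f [ 0.8  0.5 -0.3] tilt [-3.e-04 -1.e-03 -1.e+00] j [ 0.51  0.33 -0.61  1.79  0.22  1.08 -0.15]
dp [-0.846  0.021  0.361]
scene 2301 [384.  11.] [-0.7754  1.169 ] [1.1695 1.0893]
scene 55 [267.5 134. ] [0.224  0.0791] [-0.0808  0.2999]
scene 35 [295.5 134.5] [0.2564 0.1441] [-0.0226  0.2564]
scene 28 [260.5 137.5] [0.234  0.0552] [-0.1061  0.2943]
scene 29 [273. 151.] [0.3102 0.0561] [-0.1188  0.2191]
scene 292 [210.  176.2] [ 0.3539 -0.1172] [-0.2971  0.207 ]
scene 93 [388.5 180.1] [0.5325 0.237 ] [ 0.0197 -0.0318]
scene 125 [237.2 200.8] [ 0.4663 -0.0945] [-0.2948  0.0923]
scene 159 [201. 239.] [ 0.5501 -0.1969] [-0.4104  0.0281]
top 154 [341.7 211. ] [ 0.552  -0.1963] [-0.4102  0.0261]
top 79 [138.6 216.5] [0.5367 0.2373] [ 0.0192 -0.036 ]
```

Request:
{"name": "carry_out", "arguments": {"deltas": [{"hand":16,"dp":[-0.2,0.005,0],"spin":-0.025},{"hand":16,"dp":[-0.4,0.01,0],"spin":-0.025},{"hand":16,"dp":[-0.6,0.015,0],"spin":-0.025},{"hand":16,"dp":[-0.8,0.021,0],"spin":-0.025},{"hand":16,"dp":[-0.846,0.021,0],"spin":-0.025},{"hand":16,"dp":[-0.846,0.021,0],"spin":-0.025},{"hand":16,"dp":[-0.846,0.021,0.15],"spin":-0.025},{"hand":16,"dp":[-0.846,0.021,0.28],"spin":-0.025},{"hand":16,"dp":[-0.846,0.021,0.34],"spin":-0.025},{"hand":16,"dp":[-0.846,0.021,0.361],"spin":-0.025},{"hand":16,"dp":[-0.846,0.021,0.361],"spin":-0.025},{"hand":16,"dp":[-0.846,0.021,0.361],"spin":-0.025}]}}

```text
time: 12.9
ee_pos: [0.5592, -0.2432, -0.0161]
eef_rot: [0.666, 0.746, 0.0, 0.001]
ft_force: [0.0, -0.5, 0.1]
width: 0.0162
grip_force: 0.0
```

```bash
python3 -c "
from h import *
d=.4125-.0195
go(.551-.1115*d,-.197+.9938*d,-.0176)
for x in nuts('scene'): print(x[0],x[1],x[3])
"
```

```text
t 12.9 p [ 0.5592 -0.2432 -0.0161] head 96.5 w 0.0162322548202565 f [ 0.  -0.5  0.1] tilt [ 2.1e-03 -7.0e-04 -1.0e+00] j [ 0.72  0.55 -0.48  1.69  0.3   0.97  0.24]
dp [ 1.759 -0.009  0.004]
2258 [384.  11.] [-0.7754  1.169 ]
294 [210.  176.2] [ 0.354  -0.1172]
92 [388.5 180.1] [0.5325 0.237 ]
124 [237.2 200.8] [ 0.4663 -0.0945]
33 [150.7 213.7] [ 0.435 -0.266]
27 [203. 244.] [ 0.565  -0.1976]
```

Request:
{"name": "carry_out", "arguments": {"deltas": [{"hand":16,"dp":[0.03,-0.002,0.003],"spin":0},{"hand":16,"dp":[0.06,-0.003,0.003],"spin":0},{"hand":16,"dp":[0.09,-0.003,0.003],"spin":0},{"hand":16,"dp":[0.12,-0.003,0.003],"spin":0},{"hand":16,"dp":[0.15,-0.003,0.003],"spin":0},{"hand":16,"dp":[0.18,-0.003,0.003],"spin":0},{"hand":16,"dp":[0.22,-0.003,0.003],"spin":0},{"hand":16,"dp":[0.26,-0.003,0.003],"spin":0},{"hand":16,"dp":[0.3,-0.003,0.003],"spin":0},{"hand":16,"dp":[0.34,-0.003,0.003],"spin":0},{"hand":16,"dp":[0.38,-0.003,0.003],"spin":0},{"hand":16,"dp":[0.42,-0.003,0.003],"spin":0},{"hand":16,"dp":[0.46,-0.003,0.003],"spin":0},{"hand":16,"dp":[0.5,-0.003,0.003],"spin":0},{"hand":16,"dp":[0.54,-0.003,0.003],"spin":0},{"hand":16,"dp":[0.58,-0.003,0.003],"spin":0},{"hand":16,"dp":[0.62,-0.003,0.003],"spin":0},{"hand":16,"dp":[0.66,-0.003,0.003],"spin":0},{"hand":16,"dp":[0.7,-0.003,0.003],"spin":0},{"hand":16,"dp":[0.74,-0.003,0.003],"spin":0}]}}

```text
time: 14.95
ee_pos: [0.5363, -0.0589, -0.0184]
eef_rot: [0.666, 0.746, -0.0, 0.0]
ft_force: [-0.1, 0.3, 0.4]
width: 0.0165
grip_force: 0.1
```

```bash
python3 -c "
from h import *
d=.4125-.0195
go(.551-.1115*d,-.197+.9938*d,-.0176)
for x in nuts('scene'): print(x[0],x[1],x[3])
"
```

```text
t 14.95 p [ 0.5363 -0.0589 -0.0184] head 96.46 w 0.016520562087066086 f [-0.1  0.3  0.4] tilt [ 1.e-04 -1.e-04 -1.e+00] j [ 0.5   0.44 -0.56  1.88  0.29  0.91 -0.08]
dp [ 1.016 -0.002 -0.003]
2271 [384.  11.] [-0.7754  1.169 ]
30 [254.5 179.5] [ 0.4076 -0.0321]
293 [210.  176.4] [ 0.3546 -0.1174]
93 [388.5 180.1] [0.5325 0.237 ]
32 [282. 180.] [0.4346 0.0221]
25 [247.8 182.2] [ 0.4115 -0.0496]
26 [262.  196.5] [ 0.4735 -0.0422]
123 [237.2 200.8] [ 0.4663 -0.0945]
```

Request:
{"name": "carry_out", "arguments": {"deltas": [{"hand":16,"dp":[0.04,0,-0.003],"spin":0},{"hand":16,"dp":[0.09,0,-0.003],"spin":0},{"hand":16,"dp":[0.14,0,-0.003],"spin":0},{"hand":16,"dp":[0.19,0,-0.003],"spin":0},{"hand":16,"dp":[0.24,0,-0.003],"spin":0},{"hand":16,"dp":[0.29,0,-0.003],"spin":0},{"hand":16,"dp":[0.34,0,-0.003],"spin":0},{"hand":16,"dp":[0.39,0,-0.003],"spin":0},{"hand":16,"dp":[0.44,0,-0.003],"spin":0},{"hand":16,"dp":[0.49,0,-0.003],"spin":0},{"hand":16,"dp":[0.54,0,-0.003],"spin":0},{"hand":16,"dp":[0.59,0,-0.003],"spin":0},{"hand":16,"dp":[0.65,0,-0.003],"spin":0},{"hand":16,"dp":[0.71,0,-0.003],"spin":0},{"hand":16,"dp":[0.77,0,-0.003],"spin":0},{"hand":16,"dp":[0.83,0,-0.003],"spin":0},{"hand":16,"dp":[0.89,0,-0.003],"spin":0},{"hand":16,"dp":[0.94,0,-0.003],"spin":0},{"hand":16,"dp":[0.97,0,-0.003],"spin":0},{"hand":16,"dp":[0.995,0,-0.003],"spin":0}]}}

```text
time: 17.0
ee_pos: [0.5083, 0.188, -0.0178]
eef_rot: [0.666, 0.746, -0.0, 0.0]
ft_force: [-0.8, -0.8, 0.3]
width: 0.0163
grip_force: 0.1
```

Request:
{"name": "carry_out", "arguments": {"deltas": [{"hand":16,"dp":[-0.06,0,0],"spin":0},{"hand":16,"dp":[-0.12,0,-0.1],"spin":0},{"hand":16,"dp":[-0.2,0,-0.3],"spin":0},{"hand":16,"dp":[-0.4,0,-0.36],"spin":0},{"hand":16,"dp":[-0.6,0,-0.36],"spin":0},{"hand":16,"dp":[-0.8,0,-0.36],"spin":0},{"hand":16,"dp":[-1,0,-0.36],"spin":0},{"hand":16,"dp":[-1,0,-0.36],"spin":0},{"hand":16,"dp":[-1,0,-0.36],"spin":0}]}}

```text
time: 17.9
ee_pos: [0.5362, -0.0639, 0.0721]
eef_rot: [0.668, 0.744, -0.0, 0.0]
ft_force: [0.2, 0.9, 0.2]
width: 0.0161
grip_force: 0.0
```

```bash
python3 -c "
from h import *
go(.4668-.014*.05,-.0937-.05,-.0176)
for n in ('scene','top'):
  for x in nuts(n): print(n,x[0],x[1],x[3],pan(x[3]))
"
```

```text
t 17.9 p [ 0.5362 -0.0639  0.0721] head 96.17 w 0.016124825128817025 f [0.2 0.9 0.2] tilt [-4.e-04 -6.e-04 -1.e+00] j [ 0.53  0.31 -0.57  1.81  0.19  1.07 -0.01]
dp [-0.287 -0.313  0.359]
scene 2287 [384.  11.] [-0.7754  1.169 ] [1.1695 1.0893]
scene 61 [250.5 135. ] [0.2108 0.037 ] [-0.1199  0.3203]
scene 40 [280.  135.5] [0.2449 0.1052] [-0.0588  0.2747]
scene 27 [243.5 139.5] [0.2259 0.0118] [-0.1474  0.31  ]
scene 33 [258.1 152.9] [0.3037 0.0196] [-0.1535  0.232 ]
scene 296 [210.  176.5] [ 0.3551 -0.1176] [-0.2977  0.2059]
scene 89 [369.9 176.4] [0.5032 0.2074] [-0.0043  0.0023]
scene 92 [388.5 180.1] [0.5325 0.237 ] [ 0.0197 -0.0318]
scene 125 [237.2 200.8] [ 0.4663 -0.0945] [-0.2948  0.0923]
top 78 [138.6 216.5] [0.5367 0.2373] [ 0.0192 -0.036 ]
top 80 [151.6 230.5] [0.5069 0.2076] [-0.0047 -0.0014]
```

```bash
python3 -c "
from h import *
def proj(X):
    c=get_calibration('scene');q=np.array(c['R'])@X+c['t'];p=q[:2]/q[2];p=p*(1+c['k1']*(p@p));u=np.array([p[0]*c['fx']+c['cx'],p[1]*c['fy']+c['cy']]);return ((u-[220,180])*8).round()
for x in(.575,.6,.642):
  for z in(.05,.075):
    print(x,z,[proj(np.array([x,y,z])) for y in(-.12,-.046)])
im=camera('scene');cv2.imwrite('pics/s5.png',cv2.resize(im[90:240,190:350],None,fx=5,fy=4)[...,::-1])
"
```

```text
0.575 0.05 [array([190., 307.]), array([487., 225.])]
0.575 0.075 [array([185., 219.]), array([488., 138.])]
0.6 0.05 [array([231., 372.]), array([534., 285.])]
0.6 0.075 [array([226., 283.]), array([535., 197.])]
0.642 0.05 [array([304., 487.]), array([617., 393.])]
0.642 0.075 [array([301., 397.]), array([620., 304.])]
```

View pics/s5.png

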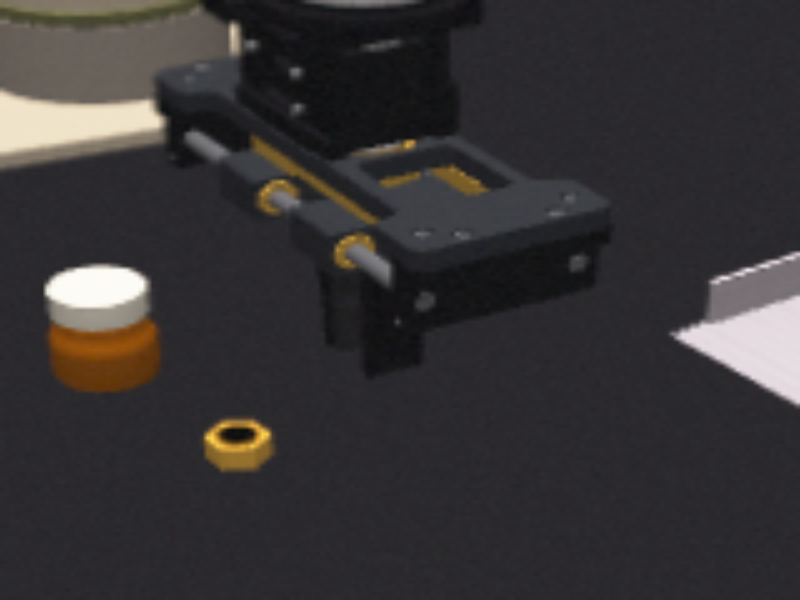

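In s5 the gripper body's bottom edge sits about 80 mm above the bench when the fingers are down, so it clears the 55 mm jar. Nut C is at about (238,445) in that crop. Next I'll move behind it.

Request:
{"name": "carry_out", "arguments": {"deltas": [{"hand":16,"dp":[-0.15,-0.15,0],"spin":0.04},{"hand":16,"dp":[-0.287,-0.313,0],"spin":0.04},{"hand":16,"dp":[-0.287,-0.313,0],"spin":0.04},{"hand":16,"dp":[-0.287,-0.313,0],"spin":0.04},{"hand":16,"dp":[-0.287,-0.313,0.1],"spin":0.04},{"hand":16,"dp":[-0.287,-0.313,0.2],"spin":0.04},{"hand":16,"dp":[-0.287,-0.313,0.28],"spin":0.04},{"hand":16,"dp":[-0.287,-0.313,0.32],"spin":0.04},{"hand":16,"dp":[-0.287,-0.313,0.345],"spin":0.04},{"hand":16,"dp":[-0.287,-0.313,0.359],"spin":0.04},{"hand":16,"dp":[-0.287,-0.313,0.359],"spin":0.04},{"hand":16,"dp":[-0.287,-0.313,0.359],"spin":0.04}]}}

```text
time: 19.25
ee_pos: [0.4675, -0.1411, -0.0168]
eef_rot: [0.712, 0.703, 0.0, 0.001]
ft_force: [-0.2, -0.4, 0.6]
width: 0.0159
grip_force: 0.0
```

```bash
python3 -c "
from h import *
d=.2847-.0195
go(.4668+.014*d,-.0937+d,-.0176)
for x in nuts('scene'): print(x[0],x[1],x[3])
"
```

```text
t 19.25 p [ 0.4675 -0.1411 -0.0168] head 89.27 w 0.015895103706248012 f [-0.2 -0.4  0.6] tilt [ 1.1e-03 -4.0e-04 -1.0e+00] j [ 0.65  0.33 -0.5   2.01  0.2   0.85  0.02]
dp [ 1.25  -0.004  0.003]
2305 [384.  11.] [-0.7754  1.169 ]
27 [194.7 172.2] [ 0.3236 -0.1436]
89 [369.9 176.4] [0.5032 0.2074]
92 [388.5 180.1] [0.5325 0.237 ]
88 [237. 201.] [ 0.4667 -0.0951]
```

Request:
{"name": "carry_out", "arguments": {"deltas": [{"hand":16,"dp":[0.03,0,0.001],"spin":0},{"hand":16,"dp":[0.06,0,0.001],"spin":0},{"hand":16,"dp":[0.09,0,0.001],"spin":0},{"hand":16,"dp":[0.12,0,0.001],"spin":0},{"hand":16,"dp":[0.15,0,0.001],"spin":0},{"hand":16,"dp":[0.18,0,0.001],"spin":0},{"hand":16,"dp":[0.21,0,0.001],"spin":0},{"hand":16,"dp":[0.24,0,0.001],"spin":0},{"hand":16,"dp":[0.28,0,0.001],"spin":0},{"hand":16,"dp":[0.32,0,0.001],"spin":0},{"hand":16,"dp":[0.36,0,0.001],"spin":0},{"hand":16,"dp":[0.4,0,0.001],"spin":0},{"hand":16,"dp":[0.44,0,0.001],"spin":0},{"hand":16,"dp":[0.48,0,0.001],"spin":0},{"hand":16,"dp":[0.52,0,0.001],"spin":0},{"hand":16,"dp":[0.56,0,0.001],"spin":0},{"hand":16,"dp":[0.6,0,0.001],"spin":0},{"hand":16,"dp":[0.64,0,0.001],"spin":0},{"hand":16,"dp":[0.68,0,0.001],"spin":0},{"hand":16,"dp":[0.72,0,0.001],"spin":0}]}}

```text
time: 21.3
ee_pos: [0.4692, 0.0398, -0.0177]
eef_rot: [0.712, 0.703, -0.0, 0.0]
ft_force: [0.0, -0.7, -0.7]
width: 0.016
grip_force: 0.1
```

```bash
python3 -c "
from h import *
d=.2847-.0195
go(.4668+.014*d,-.0937+d,-.0176)
for n in ('scene','top'):
  for x in nuts(n): print(n,x[0],x[1],x[3])
"
```

```text
t 21.3 p [ 0.4692  0.0398 -0.0177] head 89.26 w 0.015971700714931918 f [ 0.  -0.7 -0.7] tilt [-0.e+00 -1.e-04 -1.e+00] j [ 0.36  0.31 -0.6   2.05  0.23  0.85 -0.38]
dp [ 0.527 -0.002 -0.   ]
scene 1875 [399.  14.] [-0.6957  1.2042]
scene 31 [286.5 150. ] [0.3194 0.0881]
scene 26 [311.5 152. ] [0.3533 0.1392]
scene 292 [210.  176.2] [ 0.3539 -0.1172]
scene 89 [369.9 176.4] [0.5032 0.2074]
scene 92 [388.5 180.1] [0.5325 0.237 ]
scene 36 [306.  185.5] [0.4756 0.0603]
top 79 [138.6 216.5] [0.5367 0.2373]
top 80 [151.6 230.5] [0.5069 0.2076]
```

Request:
{"name": "carry_out", "arguments": {"deltas": [{"hand":16,"dp":[0.03,0,0],"spin":0},{"hand":16,"dp":[0.06,0,0],"spin":0},{"hand":16,"dp":[0.1,0,0],"spin":0},{"hand":16,"dp":[0.14,0,0],"spin":0},{"hand":16,"dp":[0.18,0,0],"spin":0},{"hand":16,"dp":[0.22,0,0],"spin":0},{"hand":16,"dp":[0.26,0,0],"spin":0},{"hand":16,"dp":[0.3,0,0],"spin":0},{"hand":16,"dp":[0.34,0,0],"spin":0},{"hand":16,"dp":[0.38,0,0],"spin":0},{"hand":16,"dp":[0.42,0,0],"spin":0},{"hand":16,"dp":[0.46,0,0],"spin":0},{"hand":16,"dp":[0.49,0,0],"spin":0},{"hand":16,"dp":[0.51,0,0],"spin":0},{"hand":16,"dp":[0.525,0,0],"spin":0},{"hand":16,"dp":[0.525,0,0],"spin":0}]}}

```text
time: 23.0
ee_pos: [0.4709, 0.1706, -0.0177]
eef_rot: [0.712, 0.703, 0.0, -0.0]
ft_force: [0.4, -0.3, 0.3]
width: 0.0161
grip_force: 0.0
```

Request:
{"name": "carry_out", "arguments": {"deltas": [{"hand":16,"dp":[-0.06,0,0],"spin":0},{"hand":16,"dp":[-0.12,0,-0.1],"spin":0},{"hand":16,"dp":[-0.2,0,-0.3],"spin":0},{"hand":16,"dp":[-0.4,0,-0.5],"spin":0},{"hand":16,"dp":[-0.6,0,-0.6],"spin":0},{"hand":16,"dp":[-0.8,0,-0.6],"spin":0},{"hand":16,"dp":[-1,0,-0.6],"spin":0},{"hand":16,"dp":[-1,0,-0.6],"spin":0},{"hand":16,"dp":[-1,0,-0.6],"spin":0},{"hand":16,"dp":[-1,0,-0.6],"spin":0}]}}

```text
time: 24.0
ee_pos: [0.4675, -0.0801, 0.1323]
eef_rot: [0.712, 0.702, 0.0, -0.0]
ft_force: [0.3, 0.5, 0.9]
width: 0.0161
grip_force: 0.0
```

```bash
python3 -c "
from h import *
go(.46,.17,-.0176)
for n in ('scene','top'):
  im=camera(n)
  if n=='scene': cv2.imwrite('pics/s6.png',im[...,::-1])
  for x in nuts(n,im): print(n,x[0],x[1],x[3],pan(x[3]))
"
```

```text
t 24.0 p [ 0.4675 -0.0801  0.1323] head 89.17 w 0.016117792544781167 f [0.3 0.5 0.9] tilt [ 1.e-04  1.e-04 -1.e+00] j [ 0.57  0.09 -0.52  1.91  0.05  1.16  0.02]
dp [ 1.    -0.045  0.6  ]
scene 2248 [384.  11.] [-0.7754  1.169 ] [1.1695 1.0893]
scene 31 [223.5  87. ] [-0.1268  0.0792] [-0.0183  0.645 ]
scene 45 [245.  89.] [-0.0827  0.1354] [0.0292 0.5916]
scene 32 [218.4  92.1] [-0.0939  0.0514] [-0.0515  0.6176]
scene 27 [228. 104.] [0.0033 0.0486] [-0.0715  0.5225]
scene 86 [354.5 170. ] [0.4659 0.1904] [-0.0143  0.042 ]
scene 295 [210.  176.5] [ 0.3551 -0.1176] [-0.2977  0.2059]
scene 90 [369.9 176.4] [0.5032 0.2074] [-0.0043  0.0023]
scene 92 [388.5 180.1] [0.5325 0.237 ] [ 0.0197 -0.0318]
top 78 [138.6 216.5] [0.5367 0.2373] [ 0.0192 -0.036 ]
top 78 [151.6 230.5] [0.5069 0.2076] [-0.0047 -0.0014]
top 78 [159.2 247.8] [0.4703 0.1897] [-0.0158  0.0378]
```

View pics/s6.png

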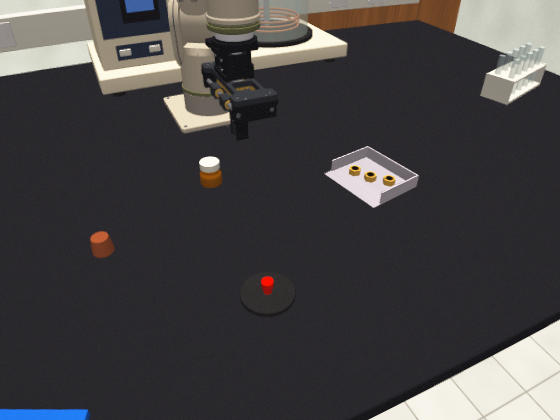

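The scene view shows all three nuts well inside the pan at (355,170), (370,176) and (389,180). The jar, stopper and cover haven't moved, and the arm is clear.

```bash
python3 -c "
from bench import *
print(close_job())"
```

```text
the job is handed in; nothing more can be done
None
```

All three nuts were pushed into the pan and lie wholly inside it past the lip, the cover, jar and stopper were left where they stood, and the job was handed in at about 24 s of the 72 s allowed.

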